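Pin the template clamp shut

TASK

Close and lock the template clamp: first push its raised arm all the way down between the two cheeks, then lay the red-handled lock pin in the V trough with its steel shank towards the cheeks and let go of it there, then push it home through both cheeks and the arm. Leave the blue-handled punch in its rest and do not knock over the jar.

Things in the scene. Friction and masses are not known exactly. Their poses are not given: they have to be found in the camera images.
- clamp: green base of the template clamp, fixed (yaw varies); origin on the table under the middle of the clevis. Arm hinge 180 mm from it along own -x, 55 mm up, axis along own y. Clevis: two steel cheeks 44 mm wide (x), 10 mm thick, tops 75 mm up, at own y = 12 to 22 and -22 to -12 mm, each with a 15 mm hole along y, 55 mm up; the arm's tongue fits between them
- clevis_hole (a point): centre of the hole's mouth in the outer (+y) face of the +y cheek, 55 mm above the table; axes as clamp; the pin goes in along own -y
- clamp_arm (a joint): angle of the aluminium clamp arm, rad: 0 = fully down (its 16 mm hole in line with the cheeks' holes), grows as the tip rises; stiff hinge, stays where it is left; starts 0.3 to 0.65
- press_pad (a point): centre of the top of the yellow press pad (36 mm along the arm, 34 mm wide) on the arm, 120 mm from the hinge axis; when the arm is down it is 70 mm above the table at clamp x = -60 mm
- pin: lock pin, 110 g: red handle 24 mm diameter, 55 mm long, black band; steel shank 12 mm diameter, 56 mm long, tapered tip. Origin on the axis at the shoulder between them; handle along own +y, shank along own -y; may be rolled about y. Starts level, axis 42 mm above the table, handle in a wooden V-block rest (44 x 60 mm, wall tops 7.4 mm below the axis), shank overhanging
- punch: blue-handled punch in the other rest: same handle as the pin, shank 18 mm diameter and 36 mm long (too thick for the holes); origin at its shoulder, axes as for the pin. Not to be used
- jar: amber glass jar with white cap, 68 mm diameter, 85 mm tall, beyond the clamp; origin at the centre of its underside
- trough (a point): outer open end of the steel V trough, on the hole axis (55 mm up, clamp y = 150 mm); the trough runs from here along own -y to the +y cheek. It carries a 24 mm cylinder with its axis on the hole axis; wall top edges 47.6 mm above the table, 9.5 mm either side of the centre; green block below 40 mm wide, 37 mm high. Axes as clamp

How it is judged:
By the outcome, as a careful person would: the job done as asked, in the order asked, and still so for the second after the job is handed in, with the robot touching nothing.
It also fails if it takes over 61 s, if anything falls off the work surface, if the arm or the gripper's body presses on something with over 40 N, if the wrist force passes 120 N, or if a joint passes its speed limit or range.

ROBOT

A 6-joint arm with a two-finger parallel gripper is mounted at the origin on the work surface. World frame = base frame: x ahead of the robot, y to its left, z up, the work surface at z = 0. Lengths are in mm, angles in rad, forces in N, time in s.
With the tool pointing down it reaches from about 225 to 725 mm from the base axis. Payload 3.1 kg.
Tool frame: the origin (TCP) lies midway between the tips of the shut fingers; the grasp point (between the pads) lies 19 mm behind it; z points along the fingers, y is the line along which they close (so a half turn about z gives the same grasp; the last joint's range is limited). The gripper opens to 85 mm and grips with 20 to 120 N. Pads are 22 mm wide; open, the fingers measure 114 mm over their backs; the gripper's body (76 mm by 85 mm) begins 54 mm behind the grasp point. The pads swing forward as they close: fully open they stand 13 mm farther back than shut.
Start: joints at [1.113, 0.048, 0.099, 1.622, 0, 1.443], TCP at [170.03, 496.696, 231.312] pointing down, gripper open.
Joint ranges: [-2.91, 2.91], [-0.99, 1.94], [-1.21, 1.42], [-2.12, 2.29], [-1.49, 1.47], [-3.14, 3.14]. Speed limits (rad/s): [2.79, 2.79, 3.14, 3.14, 3.14, 3.14].

INTERFACE

Orientations are given as a 3x3 rotation matrix whose columns are the frame's x, y, z axes.
In Python, from rig import manip gives the robot as it stands. Calls block until the motion is done:
- manip.move_to(position, orientation): joint-space move of the TCP to a pose.
- manip.move_linear(position, rot=None, vel=150): straight line of the TCP; rot=None keeps the orientation; vel is the mean speed in mm/s.
- manip.set_joints(angles): joint-space move.
- manip.ungrasp() and manip.grab(newtons=None): open the fingers fully, or close them until they stop; newtons is the grip in N (None keeps the last).
- manip.wait(seconds).
- manip.inverse_kinematics(position, orientation): joint angles nearest the present ones, or None.
- manip.sense(): the state.
- manip.get_image(name): name is "scene" or "side" or "wrist"; returns the picture (480x640x3 uint8, red, green, blue); there is no depth.
- manip.get_calibration(name): a dict with "fovy" (degrees; the focal length in pixels is half the picture's height over the tangent of half this angle, whatever the lens; pixels are square), "cx", "cy" (the principal point, pixels), "R" (3x3) and "t" (3): a world point X has camera coordinates R X + t. Camera axes: x right, y down, z forward; pixel columns grow to the right and rows downward; lengths in mm; the calibration is good to about 2 mm. A picture is of the moment at which its call begins: read the wrist's pose just before it. get_calibration takes no time and is no camera call; for the wrist camera it gives the pose at the moment of the call.
A pose or a line that the arm cannot do raises manip.Unreachable and nothing moves.
- manip.sign_off(): hands the job in; it is judged then, once.
The state is a dict: "clock": time; "joints": joint angles; "joint_vel": joint speeds; "joint_torque": joint torques, N m; "tool_pos": TCP position; "eef_rot": TCP orientation; "ft_force": force on the tool from outside, world axes, zero at the start; "moment": the same for the moment, N m; "width": finger opening in mm; "gripper_force": force on a finger pad.
Only numpy, scipy, OpenCV 4.12 (cv2) and the standard library are available. Lean on these libraries where they do the work, as an engineer would, in place of code of your own. Each camera call takes 0.05 s, during which the arm holds its last target. There are 200 camera calls.

## Working session

There is one attempt and no reset: what is moved stays moved. The work goes in short steps, each a Python script; the robot and the scene stay as the last script left them, time stands still between calls to the robot, and variables do not carry over. Pictures are saved under pics/ and viewed, at most 10 in all, crops included, and the job is handed in when it is done.

```bash
mkdir -p pics; ls
python3 - <<'E'
from rig import manip
import cv2,numpy as np
for n in("scene","side","wrist"):
    im=manip.get_image(n);cv2.imwrite(f"pics/{n}0.png",im[:,:,::-1])
    c=manip.get_calibration(n);print(n,c["fovy"],c["cx"],c["cy"],np.round(c["R"],3).tolist(),np.round(c["t"],1))
print(manip.sense()["clock"])
E
```

```text
pics
scene 55.950022470762526 320.6407431162373 241.3959264427326 [[-0.479, 0.877, -0.025], [0.482, 0.239, -0.843], [-0.734, -0.416, -0.537]] [ 270.4 -233.8 1365.6]
side 52.363460216599094 322.68735130064607 235.59732561714478 [[-0.995, -0.099, -0.016], [-0.066, 0.767, -0.638], [0.075, -0.634, -0.77]] [601.1  73.7 940.2]
wrist 60.66055580714277 315.44528264143554 233.43141839643206 [[0.323, 0.946, -0.001], [0.907, -0.309, 0.287], [0.271, -0.094, -0.958]] [-524.3  -37.1  379.6]
0.15
```

View pics/scene0.png

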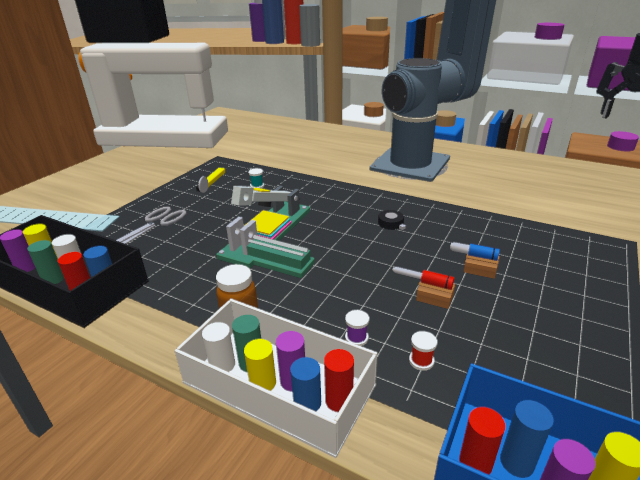

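View pics/side0.png

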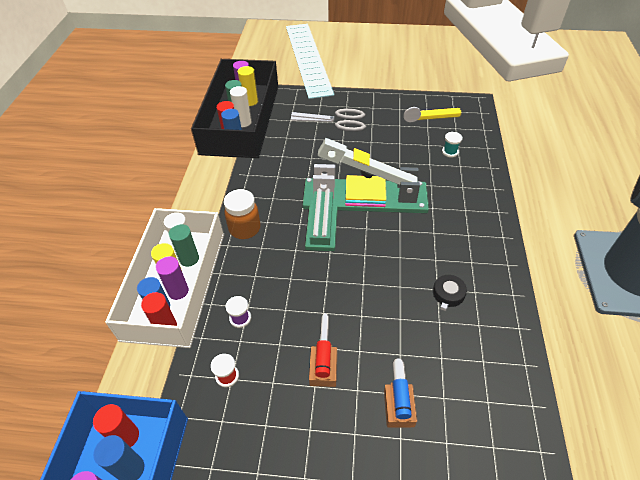

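Scene: clamp in the middle, arm raised. In the side view the trough's outer end is at about (321,240), the cheeks at (323,180), the pin handle at (322,358), shank tip at (324,316), the punch at (401,395) and the jar at (241,215). I'll get rough positions from these, then wrist views.

```bash
cat > h.py <<'E'
import numpy as np, cv2
from rig import manip
def ray(c,uv):
    f=240/np.tan(np.radians(c["fovy"])/2)
    R=np.array(c["R"]);d=R.T@np.array([(uv[0]-c["cx"])/f,(uv[1]-c["cy"])/f,1.]);return -R.T@np.array(c["t"]),d/np.linalg.norm(d)
def atz(c,uv,z):
    o,d=ray(c,uv);return o+d*(z-o[2])/d[2]
def tri(obs):
    A=np.zeros((3,3));b=np.zeros(3);rs=[ray(c,u) for c,u in obs]
    for o,d in rs: P=np.eye(3)-np.outer(d,d);A+=P;b+=P@o
    X=np.linalg.solve(A,b);return X,[float(np.linalg.norm((np.eye(3)-np.outer(d,d))@(X-o))) for o,d in rs]
def proj(c,X):
    f=240/np.tan(np.radians(c["fovy"])/2);p=np.array(c["R"])@X+c["t"];return np.array([c["cx"]+f*p[0]/p[2],c["cy"]+f*p[1]/p[2]])
def down(a): # tool down, closing line y at world angle a
    y=np.array([np.cos(a),np.sin(a),0]);z=np.array([0,0,-1.]);return np.c_[np.cross(y,z),y,z]
E
python3 - <<'E'
from h import *
np.set_printoptions(precision=1,suppress=True)
c=manip.get_calibration("side")
for n,uv,z in[("trough end",(321,240),37),("cheek top",(323,167),75),("pin rear",(322,372),42),("pin tip",(324,316),42),("punch rear",(403,412),42),("punch tip",(398,362),42),("jar base",(243,234),0),("hinge",(411,180),55),("armtip",(330,150),120)]: print(n,atz(c,uv,z))
s=manip.sense();print(s["tool_pos"],s["eef_rot"])
w=manip.get_calibration("wrist");print(-np.array(w["R"]).T@w["t"])
E
```

```text
trough end [607.   -1.9  37. ]
cheek top [ 619.1 -170.4   75. ]
pin rear [577.5 272.1  42. ]
pin tip [584.3 170.2  42. ]
punch rear [449.5 324.2  42. ]
punch tip [457.1 243.9  42. ]
jar base [774.8 -33.8   0. ]
hinge [ 431.4 -167.1   55. ]
armtip [ 604.3 -173.7  120. ]
[169.8 496.3 230.4] [[-0.9  0.3 -0. ]
 [ 0.3  0.9 -0. ]
 [ 0.  -0.  -1. ]]
[100.1 520.4 373.5]
```

Run:
```python
from h import *
import pickle
R=down(0); out=[]
for i,p in enumerate([(545,200,170),(610,200,170),(600,-30,235),(500,-30,235)]):
    manip.move_to(p,R)
    c=manip.get_calibration("wrist");im=manip.get_image("wrist");out.append((c,im));cv2.imwrite(f"pics/w{i}.png",im[:,:,::-1])
c=manip.get_calibration("side");im=manip.get_image("side");out.append((c,im))
pickle.dump(out,open("v.pkl","wb"))
s=manip.sense();print(s["clock"],s["joints"])
cv2.imwrite("pics/pin.png",np.hstack([cv2.resize(o[1][:,:,::-1],(400,300),interpolation=cv2.INTER_AREA) for o in out[:2]]))
```

```text
3.9583 [-1.92149960e-01 -1.24674661e-02  4.45338405e-02  1.62755012e+00
  1.73547487e-04  1.37706385e+00]
```

View pics/pin.png

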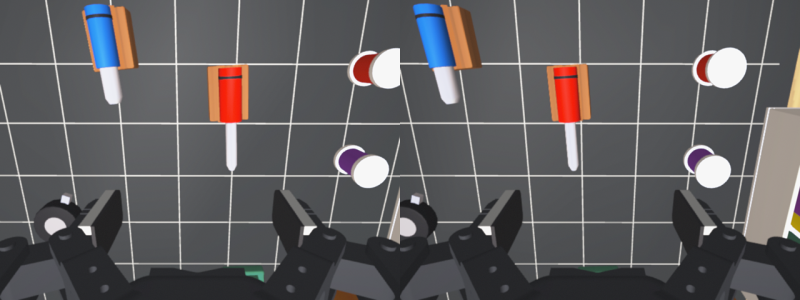

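View pics/w2.png

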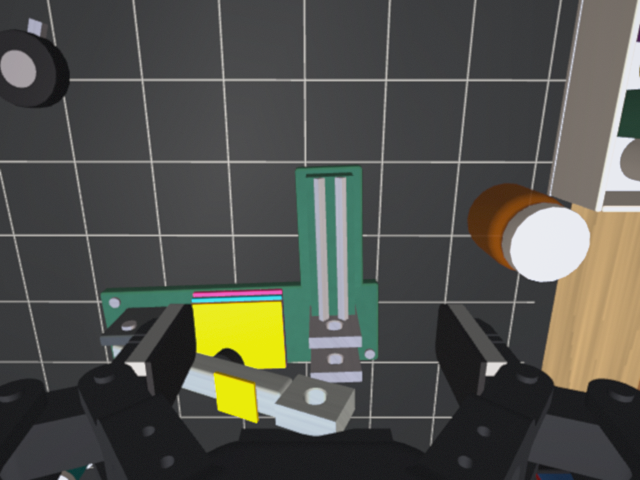

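View pics/w3.png

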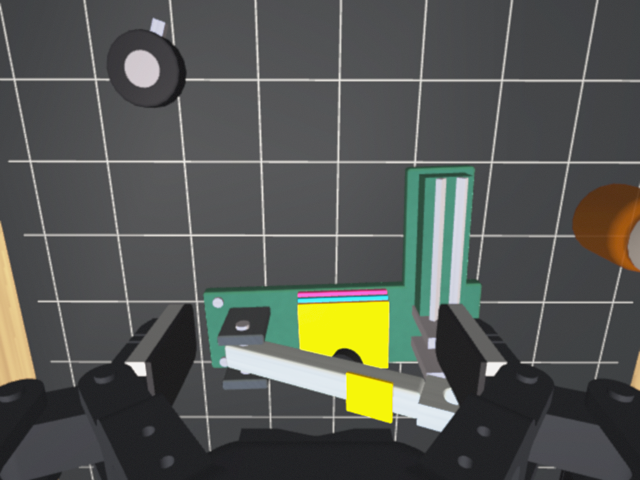

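The pin is level with its shank towards -y in both views (w0 handle ≈(371,152), w1 ≈(267,152)). In w2 the trough's outer end is at about (331,172), the cheek tops at (335,330)/(336,365), and the jar cap at (545,244). The press pad's corners are near (216,372)–(258,422). I'll enlarge these to get exact pixels.

Run:
```python
import pickle,cv2,numpy as np
o=pickle.load(open("v.pkl","rb"))
cr=[]
for i,x,y in[(0,337,95),(1,237,95),(2,297,162),(3,405,162)]:
    im=cv2.resize(o[i][1][y:y+200,x:x+66,::-1],(200,600),interpolation=cv2.INTER_CUBIC).copy()
    for k in range(0,200,20):
        cv2.line(im,(0,k*3),(8,k*3),(0,255,255),1);cv2.putText(im,str(y+k),(10,k*3+4),0,.35,(0,255,255),1)
    for k in range(0,66,10): cv2.line(im,(k*3,592),(k*3,600),(0,255,255),1)
    cr.append(im)
cv2.imwrite("pics/crop.png",np.hstack(cr))
```

```text
(no output)
```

View pics/crop.png

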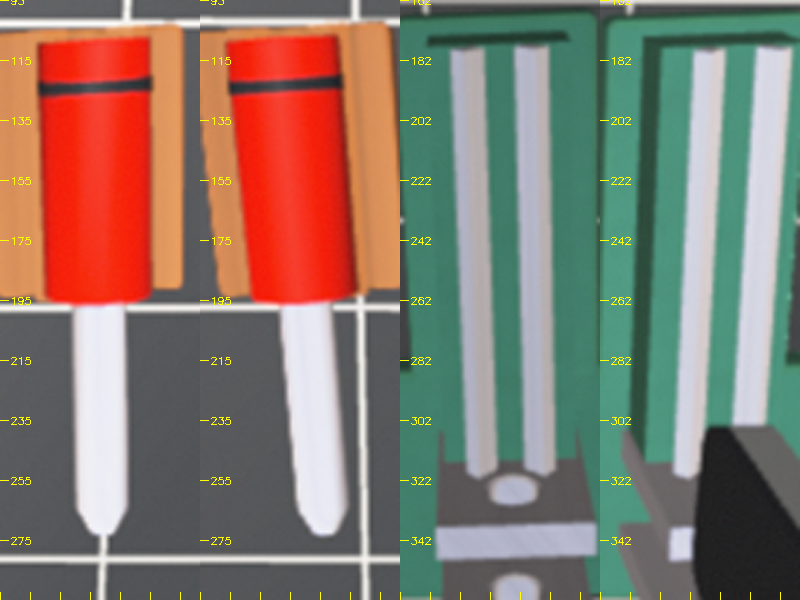

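In the crop:
- **Pin, w0:** shoulder (369.6,195), rear (368,107.5), tip (371,273.3).
- **Pin, w1:** shoulder (271.6,195), rear (264.4,107.5), tip (277.3,273.3).
- **Trough:** outer middle is w2 (329.8,178) and w3 (451.7,178). The hole mouth is w2 (334.6,325.3).

```bash
cat >> h.py <<'E'
np.set_printoptions(precision=2,suppress=True)
E
python3 - <<'E'
from h import *
import pickle
o=pickle.load(open("v.pkl","rb"));C=[x[0] for x in o]
for n,a,u,b,v in[("shoulder",0,(369.6,195),1,(271.6,195)),("rear",0,(368,107.5),1,(264.4,107.5)),("tip",0,(371,273.3),1,(277.3,273.3)),
 ("tr outer",2,(329.8,178),3,(451.7,178)),("Lstrip out",2,(319.1,178.5),3,(441,178.5)),("Lstrip in",2,(323.9,319.7),3,(433.5,320.5)),
 ("pad",2,(237,397),3,(369.5,397)),("armhole",2,(316,396),3,(449,395)),("hingebolt",2,(128,325),3,(242,325)),
 ("tr outer side",2,(329.8,178),4,(321,240)),("basecorner",2,(114,303),3,(218,303))]:
    print(n,*tri([(C[a],u),(C[b],v)]))
for z in(42,): print("pin@42",[atz(C[i],u,z)[:2] for i,u in[(0,(369.6,195)),(1,(271.6,195)),(0,(368,107.5)),(1,(264.4,107.5)),(0,(371,273.3)),(1,(277.3,273.3))]])
print("tr@47.6",[atz(C[i],u,47.6)[:2] for i,u in[(2,(329.8,178)),(3,(451.7,178)),(2,(333.5,319.7))]])
print("hole@55",atz(C[2],(334.6,325.3),55))
E
```

```text
shoulder [580.29 220.35  43.32] [0.08806794923998194, 0.08806794923997027]
rear [577.21 276.19  41.88] [0.18218518381321452, 0.18218518381321105]
tip [583.03 165.57  46.76] [0.0011867658011672714, 0.001186765801182066]
tr outer [610.86  -8.02  43.06] [0.13780200481097593, 0.13780200481096866]
Lstrip out [602.1   -8.43  43.16] [0.13307916042004977, 0.1330791604200613]
Lstrip in [ 607.   -137.68   43.1 ] [0.28518850883068514, 0.2851885088307185]
pad [ 540.33 -161.89  117.33] [0.042185609003147884, 0.04218560900324741]
armhole [ 599.77 -159.67  118.3 ] [0.4045353143021619, 0.4045353143021649]
hingebolt [ 435.28 -135.29   56.9 ] [0.01937517330002634, 0.019375173299967897]
tr outer side [609.84 -11.09  25.44] [1.6510613844416646, 1.6510613844417406]
basecorner [ 406.13 -132.34   20.12] [5.96157258390605e-05, 5.9615725909516434e-05]
pin@42 [array([580.47, 220.18]), array([580.14, 220.  ]), array([577.2 , 276.37]), array([577.23, 276.01]), array([583.73, 163.63]), array([582.55, 163.62])]
tr@47.6 [array([610.7 ,  -7.44]), array([609.34,  -7.17]), array([ 615.5, -134.9])]
hole@55 [ 616.18 -136.37   55.  ]
```

Heights and distances agree with the text. The clamp yaw is about 0.04, the hole mouth is at (616,-136.4) and the arm angle is about 0.42. Next I press the arm down along its arc.

```bash
cat >> h.py <<'E'
yaw=0.040
ex=np.array([np.cos(yaw),np.sin(yaw),0]);ey=np.array([-np.sin(yaw),np.cos(yaw),0]);ez=np.array([0,0,1.])
mouth=np.array([615.8,-136.4,55.]);org=mouth-22*ey-55*ez
def cl(x,y,z): return org+x*ex+y*ey+z*ez
E
python3 - <<'E'
from h import *
def P(a,o=0): return cl(-180+120*np.cos(a)-15*np.sin(a),0,55+120*np.sin(a)+15*np.cos(a)+o)
R=down(yaw)
manip.grab(40)
manip.move_to(P(.43,35),R);manip.move_linear(P(.43,8),vel=120)
f0=manip.sense()["ft_force"]
for a in np.linspace(.40,-.01,12):
    manip.move_linear(P(a),vel=50);s=manip.sense();f=s["ft_force"]-np.array(f0)
    print(round(a,3),P(a)[2].round(1),s["tool_pos"],f)
    if np.linalg.norm(f)>80: break
print(s["clock"])
E
```

```text
0.4 115.5 [ 541.4  -161.37  115.56] [-0.74 -0.73 -0.04]
0.363 111.6 [ 543.52 -161.34  111.15] [ 0.31 -0.47 -0.38]
0.325 107.6 [ 545.56 -161.18  106.97] [-0.97 -1.12  0.19]
0.288 103.5 [ 547.52 -161.08  102.99] [-0.89 -0.04  0.06]
0.251 99.3 [ 549.32 -161.01   98.92] [-0.78 -1.28 -0.23]
0.214 95.1 [ 550.84 -160.95   94.66] [-0.12 -0.85 -0.07]
0.176 90.8 [ 552.22 -160.87   90.37] [-1.   -1.26  0.11]
0.139 86.5 [ 553.42 -160.82   86.01] [-0.69 -0.19  0.55]
0.102 82.1 [ 554.51 -160.77   81.66] [-0.72 -1.17  0.14]
0.065 77.7 [ 555.39 -160.74   77.2 ] [-0.92 -0.82 -0.71]
0.027 73.3 [ 556.13 -160.7    72.77] [-2.12 -1.    0.2 ]
-0.01 68.8 [ 557.21 -160.95   70.04] [-1.24 -0.08  5.97]
8.9083
```

Run:
```python
from h import *
for z in(66,62):
    manip.move_linear(cl(-60,0,z),vel=40);manip.wait(.2);s=manip.sense();print(z,s["tool_pos"],s["ft_force"])
manip.move_linear(cl(-60,0,110),vel=150)
manip.ungrasp();manip.move_to(cl(-60,140,190),down(yaw));c=manip.get_calibration("wrist")
im=manip.get_image("wrist");cv2.imwrite("pics/arm.png",im[:,:,::-1])
for n,p in[("pad",cl(-60,0,70)),("tonguehole",cl(0,0,63)),("hinge",cl(-180,0,63)),("mouth",mouth)]:print(n,proj(c,p))
print(s["clock"])
```

```text
66 [ 557.28 -160.95   69.95] [-5.85  1.29 15.2 ]
62 [ 557.39 -160.98   69.82] [-11.87   3.76  28.86]
pad [315.98 401.77]
tonguehole [393.02 395.71]
hinge [161.85 395.52]
mouth [392.73 365.15]
9.8083
```

View pics/arm.png

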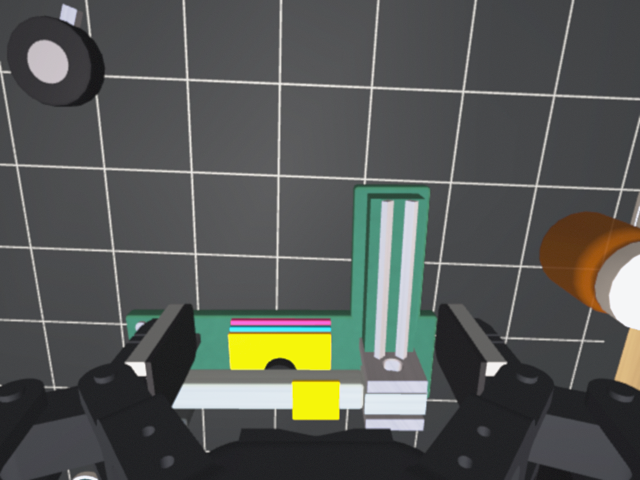

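The arm lies fully down: the pad is seen at (316,401) and the hole mouth at (393,365), both where predicted. Next, grasp the pin.

Run:
```python
from h import *
py=.054;d=np.array([-np.sin(py),np.cos(py),0]);g=np.array([580.3,220.2,0])+22*d
manip.move_to(g+[0,0,130],down(py));manip.move_linear(g+[0,0,37.5],vel=120)
manip.grab(50);s=manip.sense();print(s["width"],s["gripper_force"],s["tool_pos"],s["ft_force"],s["clock"])
if 21<s["width"]<27:
    manip.move_linear(g+[0,0,120],vel=120);s=manip.sense();print(s["width"],s["ft_force"])
    manip.move_to(cl(0,114,110),down(yaw));c=manip.get_calibration("side");im=manip.get_image("side")
    cv2.imwrite("pics/held.png",cv2.resize(im[100:280,220:460,::-1],(800,600)))
    print(manip.sense()["clock"])
```

```text
21.971834113259575 49.34608519077301 [579.28 242.3   38.13] [-0.69 -0.2   3.33] 14.3667
21.99635283221395 [-0.85  0.23 -2.74]
16.3667
```

View pics/held.png

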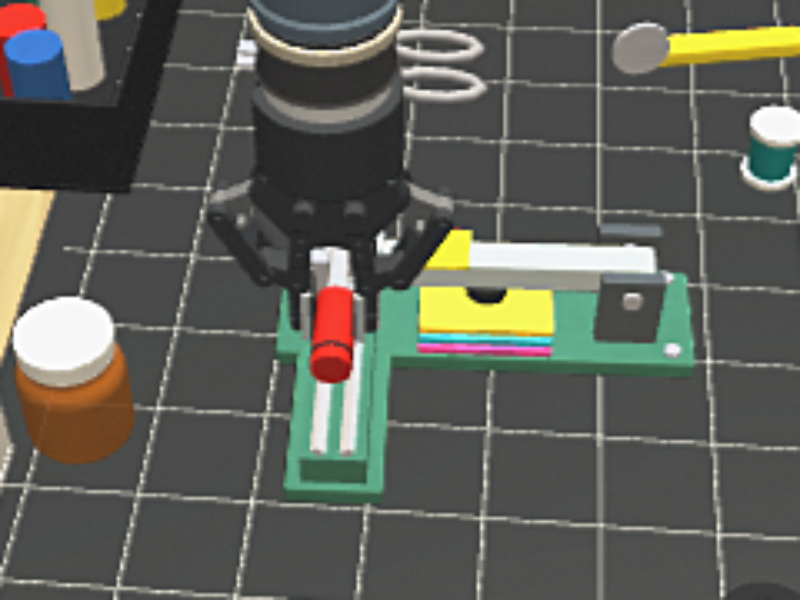

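The pin is held level above the trough with the shank towards the cheeks. I lower it until it touches.

Run:
```python
from h import *
manip.move_linear(cl(0,114,56),vel=100);manip.wait(.2);f0=manip.sense()["ft_force"][2]
for z in np.arange(55,49.9,-.5):
    manip.move_linear(cl(0,114,z),vel=40);manip.wait(.1);s=manip.sense();print(z,s["tool_pos"][2],s["ft_force"]-np.array([0,0,f0]))
    if s["ft_force"][2]-f0>5: break
manip.wait(.2);manip.ungrasp()
manip.move_linear(cl(0,114,130),vel=150)
manip.move_to(cl(0,180,190),down(yaw))
c=manip.get_calibration("wrist");im=manip.get_image("wrist")
cv2.imwrite("pics/laid.png",cv2.resize(im[150:450,190:590,::-1],(800,600)))
print("shoulder,rear,mouth",*[proj(c,cl(0,y,55)) for y in(92,147,22)],manip.sense()["clock"])
```

```text
55.0 55.033695342411896 [-0.36  0.67 -0.97]
54.5 54.446338566627006 [ 1.   -0.28 -0.32]
54.0 53.96520678652078 [1.17 0.64 0.84]
53.5 53.51069913004405 [ 0.01 -0.48 -0.59]
53.0 52.98044789087635 [ 0.69  0.38 -0.65]
52.5 52.49279738048371 [-0.21  0.45  0.05]
52.0 51.98477044316611 [-0.45  0.29 -0.56]
51.5 51.49489933302947 [ 0.04 -0.49  0.71]
51.0 51.19654838743473 [ 0.57 -0.86  1.21]
50.5 51.10439342894912 [0.28 0.58 3.38]
50.0 51.06959253030642 [-1.7  -0.28  6.72]
shoulder,rear,mouth [316.03 332.59] [316.23 265.05] [315.81 409.27] 23.125
```

View pics/laid.png

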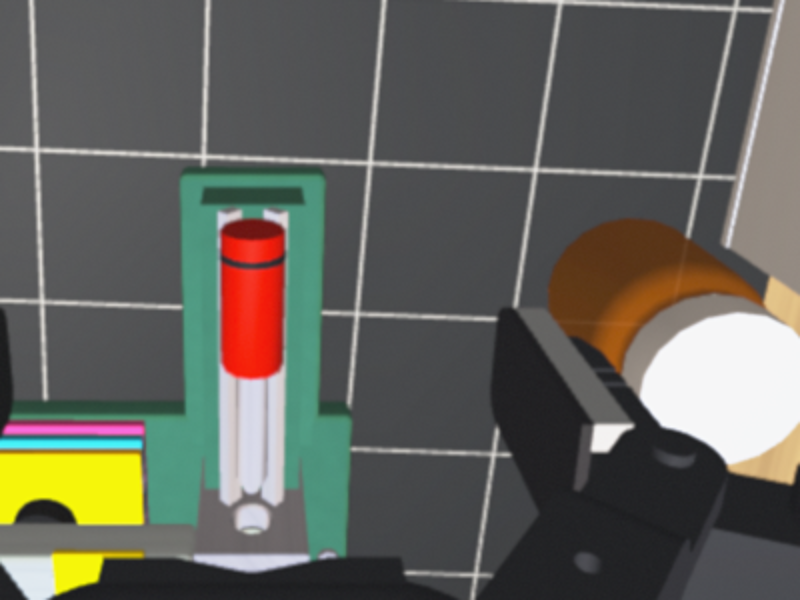

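The pin lies straight in the trough, shoulder at about (316,336) and rear at (316,263) in full-picture pixels, in line with the hole. I push it home with the fingers shut.

Run:
```python
from h import *
manip.grab(40)
manip.move_to(cl(0,178,110),down(yaw));manip.move_linear(cl(0,178,50.5),vel=120);manip.wait(.1);f0=np.array(manip.sense()["ft_force"])
for y in np.r_[160,np.arange(150,98,-10),np.arange(96,78,-2)]:
    manip.move_linear(cl(0,y,50.5),vel=50);s=manip.sense();f=s["ft_force"]-f0
    ya=(np.array(s["tool_pos"])-org)@ey;print(y,ya.round(2),f)
    if np.linalg.norm(f)>25: break
if y<92: manip.wait(.2)
print(s["clock"])
```

```text
160 159.5 [-0.22  0.71  0.82]
150 149.43 [ 0.73 -0.2   0.76]
140 139.32 [-0.23  0.08  0.63]
130 129.31 [0.36 1.32 0.18]
120 119.33 [-0.02  0.97  0.86]
110 109.32 [-0.19  0.67 -0.3 ]
100 99.3 [ 0.07 -0.1   0.06]
96 95.61 [-1.15 -0.64  0.41]
94 93.96 [-0.09  1.81  0.45]
92 91.95 [-0.34  2.07  0.77]
90 89.78 [-1.06  0.08  1.35]
88 88.52 [-0.81  3.52  0.64]
86 88.53 [-0.32  7.65  1.49]
84 88.5 [-0.97 10.85  2.68]
82 88.5 [-0.02 15.7   3.69]
80 88.49 [-1.16 18.19  4.85]
29.9167
```

It stopped firmly at 88.5, where 88 was expected with the shoulder on the cheek. I back off and look.

Run:
```python
from h import *
manip.move_linear(cl(0,110,50.5),vel=120);manip.move_linear(cl(0,110,150),vel=150)
manip.move_to(cl(-60,130,200),down(yaw))
c=manip.get_calibration("wrist");im=manip.get_image("wrist");s=manip.get_image("side")
print("shoulder22,rear77",*[proj(c,cl(0,y,55)) for y in(22,77)])
cv2.imwrite("pics/end.png",np.hstack([cv2.resize(im[240:440,300:440,::-1],(400,571)),cv2.resize(s[100:280,220:346,::-1],(400,571))]))
print(manip.sense()["clock"],manip.sense()["ft_force"])
```

```text
shoulder22,rear77 [391.29 347.59] [395.19 284.13]
31.85 [-0.49  0.16  0.  ]
```

View pics/end.png

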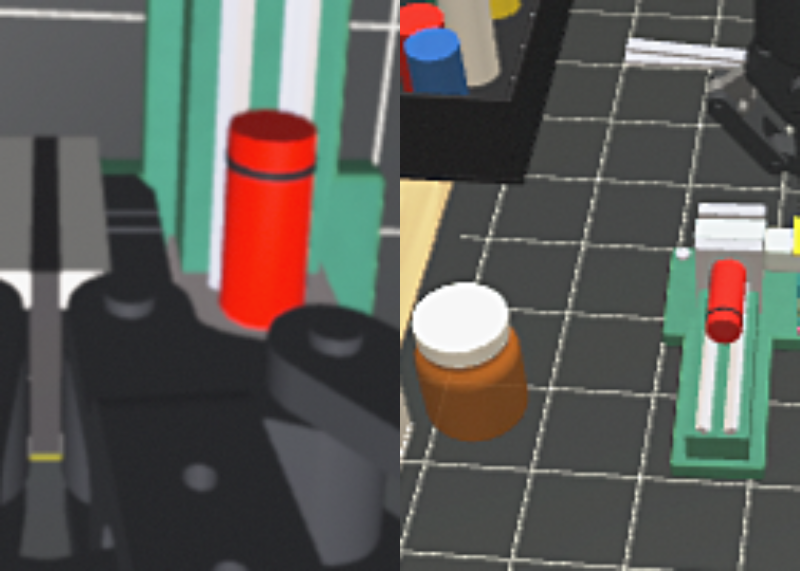

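The pin's handle sits against the cheek: in the crop its shoulder is at (262,325), which is (392,354) in the full picture. The arm is down and the jar upright, so I hand it in.

```bash
python3 -c "
from rig import manip
print(manip.sign_off())"
```

```text
the job is handed in; nothing more can be done
None
```

The clamp arm is fully down and the lock pin is pushed home with its shoulder against the cheek; the jar is upright, the punch was never touched, and the job was handed in at about 32 s.

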